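Put the rechargeables on their chargers

TASK

End of the shift in the workshop store: put the radio, the torch, the large battery and the small battery each on the charger it belongs to, fully seated, upright and let go. Lower them in, do not drop them, and leave the mug and the tape measure where they are.

Things in the scene. Friction and masses are not known exactly. Their poses are not given: they have to be found in the camera images.
- radio_centre (a point): two-way radio, black, standing upright on its flat base: 34 (x) x 56 (y) x 100 (z) mm body; on its top, at +y, a stub aerial 13 across rising 25 more, and at -y a knob rising 9. 0.26 kg. Point: centre of the body, 50 above its base. Axes: x through its 34 mm thickness (screen and speaker slots face -x), y along its width, z up.
- torch_centre (a point): hand torch, black with a bright lens ring, standing on its round tail, lens up: tail 45 across (0 to 22 mm high), barrel 36 across, head 54 across from 88 to 125 high, total height 125. 0.22 kg. Point: on its axis, 62.5 above its tail end. z along its axis, up at the start.
- large_pack_centre (a point): large tool battery, a black block with a grey inset on top, lying terminals down: cell box 92 (x) x 64 (y) mm from 16 to 60 high, over a narrower terminal foot 78 (x) x 50 (y), 0 to 16 high. 0.55 kg. Point: on its middle axis, half-way up (30 above the underside of the foot). x along its length, y across its width, z up.
- small_pack_centre (a point): small tool battery, same look but smaller, lying terminals down: cell box 66 (x) x 44 (y) mm from 14 to 52 high, over a terminal foot 56 (x) x 34 (y), 0 to 14 high. 0.24 kg. Point: on its middle axis, half-way up (26 above the underside of the foot). x along its length, y across its width, z up.
- radio_charger: Fixed on the bench. Origin: at bench level under the middle of the well; z up, front -x, cord at +x. Desk charger for the radio: grey cup with black inside, 62 (x) x 84 (y) mm outside, rim 45 high, on a base 90 x 92 x 12. Pocket floor 10 above the bench, 40 (x) x 62 (y) at the floor, flaring above 20 high to 54 x 76 at the rim. The radio stands upright in it, thickness along x, either way.
- torch_charger: Fixed on the bench. Origin: at bench level under the middle of the well; z up, front -x, cord at +x. Charger for the torch: round grey cup, black inside, brass contact in the middle, rim 76 mm across and 44 high, base 88 x 80 x 8, block 34 high behind. Pocket floor 10 above the bench, 52 across at the floor, flaring above 18 high to 68 at the rim. The torch stands in it tail down.
- large_charger: Fixed on the bench. Origin: at bench level under the middle of the well; z up, front -x, cord at +x. Charger for the large battery: grey, 111 (x) x 112 (y) mm, 26 high, black rectangular well, vented block 48 high behind (x 54 to 100). Well floor 12 above the bench, 85 (x) x 57 (y) at the floor, flaring above 16 high to 97 x 69 at the rim (26 high). The foot stands on that floor, either way round.
- small_charger: Fixed on the bench. Origin: at bench level under the middle of the well; z up, front -x, cord at +x. Charger for the small battery: grey, 87 (x) x 68 (y) mm, 26 high, black rectangular well, vented block 40 high behind (x 42 to 80). Well floor 12 above the bench, 63 (x) x 41 (y) at the floor, flaring above 16 high to 75 x 53 at the rim (26 high). The foot stands on that floor, either way round.
- mug: bystander: white mug, 74 across, 85 high, with a handle towards its own +y reaching about 30 more; stands among the things. Origin: centre of its underside, z up.
- tape_measure: bystander: yellow tape measure lying flat, 62 (x) x 60 (y) x 34 mm, black disc on top; among the things. Origin: centre of its underside, z up.

How it is judged:
By the outcome, as a careful person would: the job done as asked, in the order asked, and still so for the second after the job is handed in, with the robot touching nothing.
It also fails if it takes over 144 s, if anything falls off the work surface, if the arm or the gripper's body presses on something with over 40 N, if the wrist force passes 120 N, or if a joint passes its speed limit or range.

ROBOT

A 6-joint arm with a two-finger parallel gripper is mounted at the origin on the work surface. World frame = base frame: x ahead of the robot, y to its left, z up, the work surface at z = 0. Lengths are in m, angles in rad, forces in N, time in s.
With the tool pointing down it reaches from about 0.15 to 0.775 m from the base axis. Payload 6.1 kg.
Tool frame: the origin (TCP) lies on the centre line of the jaws, within the pads' length; the fingertips stand bot.nose_length ahead of it and the grasp point (between the pads) lies 2 mm behind it (bot.nose_length is the distance from the TCP to the fingertips, in m); y points along the fingers, x is the direction in which the jaws open and shut, and the axes are right-handed (so a half turn about y gives the same grasp; the last joint's range is limited). The gripper opens to 85 mm and grips with 20 to 120 N. Pads are 22 mm wide; open, the fingers measure 114 mm over their backs; the gripper's body (76 mm by 85 mm) begins 54 mm behind the grasp point. The pads swing forward as they close: fully open they stand 13 mm farther back than shut.
Start: joints at [-1.109, 0.126, -0.04, 1.405, 0, 1.571], TCP at [0.234, -0.47, 0.248] pointing down, gripper open.
Joint ranges: [-2.72, 2.72], [-0.95, 1.95], [-1.27, 1.35], [-1.78, 2.02], [-1.46, 1.47], [-3.14, 3.14]. Speed limits (rad/s): [2.39, 2.39, 3.01, 3.14, 3.14, 3.14].

INTERFACE

Orientations are given as a rotation vector (axis times angle).
In Python, from station import bot, hand, kin, sensors, vision, hand_in, spotter gives the robot as it stands. Calls block until the motion is done:
- bot.reach(position, orientation): joint-space move of the TCP to a pose.
- bot.move_straight(position, v=0.15, orientation=None): straight line of the TCP; orientation=None keeps the orientation; v is the mean speed in m/s.
- bot.move_j(angles): joint-space move.
- hand.grip(opening, squeeze=None): opening from 0.0 (shut) to 1.0 (fully open); squeeze is the grip in N (None keeps the last); returns when the fingers have stopped.
- bot.dwell(seconds).
- kin.ik(position, orientation): joint angles nearest the present ones, or None.
- sensors.sense(): the state.
- vision.grab_frame(name): name is "scene" or "top"; returns a dict with "img" (420x560x3 uint8, red, green, blue), "z_map" (420x560 float32, m along the optical axis (not along the pixel's ray), 0 where there is no reading), "intrinsics" (3x3 intrinsics, pixels), "extrinsics" (4x4, takes a point from camera to world coordinates). Camera axes: x right, y down, z forward; pixel columns grow to the right and rows downward; lengths in m; the calibration is good to about 2 mm. A picture is of the moment at which its call begins.
A pose or a line that the arm cannot do raises bot.MotionError and nothing moves.
- hand_in(): hands the job in, once; it reports no verdict.
Trained networks look in the newest picture that a camera, given by its name, has taken for a name from the list of things; names that differ only in an ending like _2 or _b are one class to them, and where a whole thing is asked for, a point or a joint stands for the part that bears it (a point fixed in the world has none). Each returns a list of dicts, best first, with "score" (0 to 1); they miss things now and then, are a little off and sometimes report something else, mostly with a low value. They report only what shows in the picture. A call takes as long as a camera call.
- spotter.spot_in(camera, target): "pixel" ([column, row] in pixels, amid what is visible of it).
- spotter.silhouettes(camera, target): "region" (420x560 bool, what is visible of it) and "pixel" ([column, row] in pixels, amid what is visible of it).
- spotter.place_of(camera, target): "pixel" ([column, row] in pixels: a listed point, or the origin of a listed thing).
The state is a dict: "clock": time; "joints": joint angles; "joint_velocities": joint speeds; "joint_efforts": joint torques, N m; "position": TCP position; "tool_rot": TCP orientation; "wrist_force": force on the tool from outside, world axes, zero at the start; "wrist_torque": the same for the moment, N m; "finger_gap": opening from 0.0 (shut) to 1.0 (fully open).
Only numpy, scipy, OpenCV 4.12 (cv2) and the standard library are available. Lean on these libraries where they do the work, as an engineer would, in place of code of your own. Each camera call takes 0.05 s, during which the arm holds its last target.

## Working session

There is one attempt and no reset: what is moved stays moved. The work goes in short steps, each a Python script; the robot and the scene stay as the last script left them, time stands still between calls to the robot, and variables do not carry over. Pictures are saved under pics/ and viewed, and the job is handed in when it is done.

```bash
ls; mkdir -p pics; python3 - <<'E'
from station import bot, hand, kin, sensors, vision, spotter
import cv2, numpy as np
print(bot.nose_length, sensors.sense())
for n in ("scene","top"):
    f=vision.grab_frame(n)
    cv2.imwrite(f"pics/{n}0.png",f["img"][:,:,::-1])
    np.savez(f"pics/{n}0.npz",**f)
    print(n,f["intrinsics"],f["extrinsics"])
E
```

```text
pics
0.017 {'clock': 0.0, 'joints': array([-1.10899363e+00,  1.26398946e-01, -4.06485367e-02,  1.40540805e+00,
       -1.33633680e-05,  1.57081072e+00]), 'joint_velocities': array([ 7.32815760e-04, -1.07943063e-03, -2.99603679e-04,  1.17299387e-04,
        7.55799615e-05, -3.99426436e-04]), 'joint_efforts': array([-7.20637672e-04, -4.35914648e+01,  3.52923381e+01,  1.71679992e-02,
        2.24398023e-04,  6.51720512e-06]), 'position': array([ 0.23373899, -0.46965047,  0.24749997]), 'tool_rot': array([-1.39207938,  0.8637405 , -0.86141804]), 'wrist_force': array([-0.16978035,  0.48235325, -0.52120178]), 'wrist_torque': array([-0.01612366,  0.03909676,  0.02969693]), 'finger_gap': 1.001594097410009}
scene [[467.85621855   0.         282.90830264]
 [  0.         467.85621855 213.01291411]
 [  0.           0.           1.        ]] [[ 0.84514533  0.43068711 -0.31660383  0.87628725]
 [ 0.53451958 -0.67620281  0.50698972 -0.5153231 ]
 [ 0.00426554 -0.59771094 -0.80170034  0.89149284]
 [ 0.          0.          0.          1.        ]]
top [[477.46478722   0.         276.73471855]
 [  0.         477.46478722 219.48593736]
 [  0.           0.           1.        ]] [[-0.00983341 -0.99525612  0.09679133  0.41743837]
 [-0.99992949  0.00914258 -0.00757827 -0.00919533]
 [ 0.0066574  -0.09685903 -0.99527585  1.32310823]
 [ 0.          0.          0.          1.        ]]
```

View pics/scene0.png

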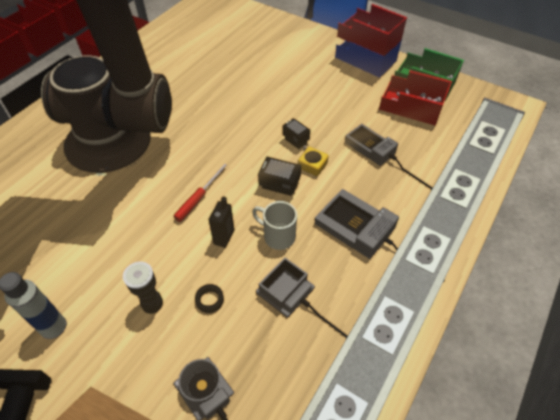

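View pics/top0.png

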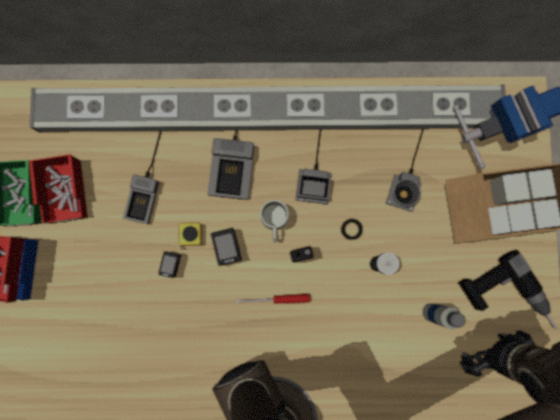

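The scene picture and the top picture agree. In the top one the chargers are at small (140,200), large (231,170), radio (314,185) and torch (404,190). The items are the small pack (170,264), large pack (227,247), radio (302,254) and torch (386,263). The mug is at (275,215) and the tape at (190,234). Next I build a height map from both depth images.

```bash
cat > h.py <<'E'
import numpy as np, cv2
def cloud(f):
    z=f["z_map"];K=f["intrinsics"];T=f["extrinsics"]
    v,u=np.mgrid[:z.shape[0],:z.shape[1]]
    P=np.stack([(u-K[0,2])/K[0,0]*z,(v-K[1,2])/K[1,1]*z,z],-1)
    W=P@T[:3,:3].T+T[:3,3]
    W[z<=0]=np.nan
    return W
def proj(f,p):
    T=f["extrinsics"];c=T[:3,:3].T@(np.asarray(p)-T[:3,3]);q=f["intrinsics"]@c
    return q[:2]/q[2]
E
python3 - <<'E'
from h import *
for n in("top","scene"):
    f=np.load(f"pics/{n}0.npz");W=cloud(f)
    # bench plane
    m=(np.abs(W[...,2])<0.02)&(W[...,0]>0.2)&(W[...,0]<0.7)&(np.abs(W[...,1])<0.4)
    print(n,m.sum(),np.median(W[m],0),np.percentile(W[m][:,2],[5,50,95]))
    A=np.c_[W[m][:,:2],np.ones(m.sum())];print(np.linalg.lstsq(A,W[m][:,2],rcond=None)[0])
    x0,x1,y0,y1=0.2,0.72,-0.36,0.36; s=1000
    H=np.full((int((x1-x0)*s),int((y1-y0)*s)),-1.,np.float32)
    ok=np.isfinite(W[...,0])
    P=W[ok]
    if n=="top":
        # upsampled
        import scipy.interpolate as si
    r=((x1-P[:,0])*s).astype(int);c=((y1-P[:,1])*s).astype(int)
    k=(r>=1)&(r<H.shape[0]-1)&(c>=1)&(c<H.shape[1]-1)
    for dr in(-1,0,1):
        for dc in(-1,0,1):
            np.maximum.at(H,(r[k]+dr,c[k]+dc),P[k,2])
    np.save(f"pics/H{n}.npy",H)
    img=cv2.applyColorMap(np.clip(H/0.13*255,0,255).astype(np.uint8),cv2.COLORMAP_JET); img[H<-.5]=0
    cv2.imwrite(f"pics/H{n}.png",img)
E
```

```text
top 46852 [ 0.4243892  -0.00871453  0.0005456 ] [-0.00401488  0.0005456   0.009155  ]
[ 6.55294141e-03 -1.75542381e-05 -1.75339723e-03]
scene 51692 [ 4.69441858e-01 -1.33865979e-01 -1.27406667e-04] [-0.00296807 -0.00012741  0.01177299]
[ 0.00687234  0.00092472 -0.00225768]
```

```bash
python3 - <<'E'
from station import vision,spotter
from h import *
F={n:vision.grab_frame(n) for n in("top","scene")}
for t in ["radio_centre","torch_centre","large_pack_centre","small_pack_centre","radio_charger","torch_charger","large_charger","small_charger","mug","tape_measure"]:
    L=[]
    for n in F:
        r=spotter.place_of(n,t)
        if not r: print(t,n,"none");continue
        r=r[0]
        f=F[n];u=np.r_[r["pixel"],1];d=f["extrinsics"][:3,:3]@np.linalg.inv(f["intrinsics"])@u;o=f["extrinsics"][:3,3]
        z={"radio_centre":.05,"torch_centre":.0625,"large_pack_centre":.03,"small_pack_centre":.026}.get(t,0)
        p=o+d*(z-o[2])/d[2]
        print(t,n,round(r["score"],2),np.round(r["pixel"],1),np.round(p,4))
E
```

```text
radio_centre top 0.77 [298.8 254.5] [ 0.4471 -0.0767  0.05  ]
radio_centre scene 0.59 [218.4 224.1] [ 0.4404 -0.0853  0.05  ]
torch_centre top 0.95 [380.7 262.9] [ 0.4227 -0.2914  0.0625]
torch_centre scene 0.91 [145.4 292.1] [ 0.4249 -0.2993  0.0625]
large_pack_centre top 0.73 [226.3 244. ] [0.4778 0.1181 0.03  ]
large_pack_centre scene 0.9 [279.1 174.4] [0.4652 0.1241 0.03  ]
small_pack_centre top 0.9 [173.1 265.4] [0.4216 0.262  0.026 ]
small_pack_centre scene 0.56 [296.1 136.9] [0.4304 0.2614 0.026 ]
radio_charger top 0.84 [312.3 186.1] [ 0.6393 -0.1199  0.    ]
radio_charger scene 0.86 [283.1 288. ] [ 0.6307 -0.1192  0.    ]
torch_charger top 0.68 [400.6 196.7] [ 0.6071 -0.367   0.    ]
torch_charger scene 0.66 [364.1 143.7] [ 0.5838  0.3606 -0.    ]
large_charger top 0.55 [229.5 179.4] [0.6603 0.1121 0.    ]
large_charger scene 0.91 [345.  221.2] [0.66   0.1065 0.    ]
small_charger top 0.97 [140.4 202.8] [0.5963 0.3604 0.    ]
small_charger scene 0.92 [366.2 145.5] [0.5915 0.3575 0.    ]
mug top 0.72 [313.1 187.5] [ 0.6353 -0.1221  0.    ]
mug scene 0.67 [278.7 234.7] [ 0.5493 -0.0093  0.    ]
tape_measure top 0.55 [188.6 231.7] [0.5143 0.2255 0.    ]
tape_measure scene 0.73 [314.6 165.2] [0.511 0.222 0.   ]
```

View pics/Htop.png

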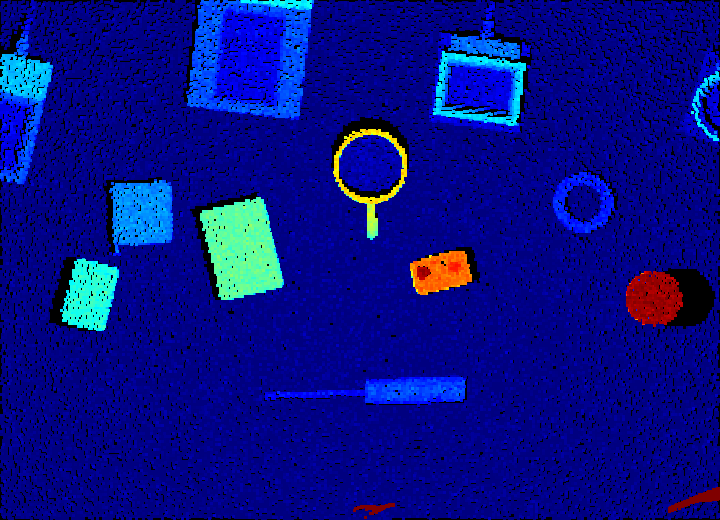

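View pics/Hscene.png

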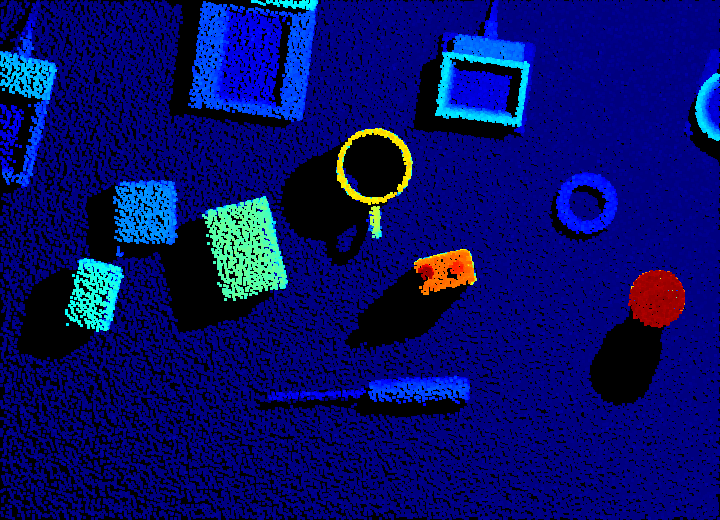

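```bash
cat > fit.py <<'E'
from h import *
from scipy.optimize import differential_evolution
# name: guess xy, zlo,zhi, outer(xmin,xmax,ymin,ymax), inner half or None
S={"radio":((.447,-.082),.088,.14,(-.017,.017,-.028,.028),None),
"torch":((.423,-.295),.105,.14,None,.027),
"large":((.472,.118),.05,.07,(-.046,.046,-.032,.032),None),
"small":((.425,.27),.043,.062,(-.033,.033,-.022,.022),None),
"radio_ch":((.63,-.12),.037,.055,(-.031,.031,-.042,.042),(.027,.038)),
"torch_ch":((.61,-.37),.037,.055,None,(.034,.038)),
"large_ch":((.66,.11),.02,.033,(-.0555,.054,-.056,.056),(.0485,.0345)),
"small_ch":((.595,.36),.02,.033,(-.0435,.042,-.034,.034),(.0375,.0265)),
"mug":((.55,-.015),.075,.095,None,(.033,.037)),
"tape":((.51,.22),.024,.044,(-.031,.031,-.030,.030),None)}
def fit(W,name,guess=None):
    g,lo,hi,out,inn=S[name]
    g=g if guess is None else guess
    P=W.reshape(-1,3);P=P[np.isfinite(P[:,0])]
    P=P[np.hypot(P[:,0]-g[0],P[:,1]-g[1])<.11]
    lab=(P[:,2]>lo)&(P[:,2]<hi)
    amb=P[:,2]>=hi
    P=P[~amb];lab=lab[~amb]
    s=.0012
    sg=lambda d:1/(1+np.exp(np.clip(d/s,-50,50)))
    def cost(q):
        d=P[:,:2]-q[:2]
        if out is None:
            r=np.hypot(*d.T)
            ins=sg(r-inn) if np.isscalar(inn) else sg(r-inn[1])*(1-sg(r-inn[0]))
        else:
            c,sn=np.cos(q[2]),np.sin(q[2]);x=c*d[:,0]+sn*d[:,1];y=-sn*d[:,0]+c*d[:,1]
            ins=sg(np.maximum(np.maximum(out[0]-x,x-out[1]),np.maximum(out[2]-y,y-out[3])))
            if inn: ins=ins*(1-sg(np.maximum(abs(x)-inn[0],abs(y)-inn[1])))
        return np.sum((ins-lab)**2)/max(lab.sum(),1)
    b=[(g[0]-.03,g[0]+.03),(g[1]-.03,g[1]+.03),(-.8,.8)]
    r=differential_evolution(cost,b,seed=1,tol=1e-6,maxiter=150,popsize=12)
    return r.x,r.fun,np.median(P[lab][:,2]) if lab.any() else np.nan,lab.sum()
E
python3 - <<'E'
from fit import *
Ws={n:cloud(np.load(f"pics/{n}0.npz")) for n in("top","scene")}
for k in S:
    for n in Ws:
        q,c,z,m=fit(Ws[n],k); print(k,n,np.round(q,4),"cost %.3f z %.4f n %d"%(c,z,m))
E
```

```text
radio top [ 0.4482 -0.0822  0.2442] cost 0.046 z 0.1000 n 290
radio scene [ 0.4442 -0.0812  0.2369] cost 0.221 z 0.0996 n 418
torch top [ 0.4218 -0.3029 -0.3717] cost 0.297 z 0.1258 n 401
torch scene [ 0.4089 -0.291  -0.3241] cost 0.541 z 0.1249 n 754
large top [0.4714 0.1196 0.2364] cost 0.030 z 0.0604 n 842
large scene [0.466  0.1235 0.2445] cost 0.278 z 0.0594 n 847
small top [ 0.4248  0.2726 -0.2568] cost 0.090 z 0.0522 n 422
small scene [ 0.42    0.2751 -0.2818] cost 0.387 z 0.0515 n 342
radio_ch top [ 0.632  -0.1201 -0.1359] cost 0.396 z 0.0443 n 261
radio_ch scene [ 0.6309 -0.1216 -0.1423] cost 0.530 z 0.0435 n 563
torch_ch top [ 0.6134 -0.3704 -0.3087] cost 0.531 z 0.0430 n 204
torch_ch scene [ 0.6128 -0.3736  0.4367] cost 0.415 z 0.0427 n 410
large_ch top [ 0.6641  0.1108 -0.121 ] cost 0.194 z 0.0260 n 942
large_ch scene [ 0.6624  0.1089 -0.125 ] cost 0.298 z 0.0254 n 1116
small_ch top [ 0.5867  0.3604 -0.2367] cost 0.411 z 0.0254 n 445
small_ch scene [ 0.5864  0.3581 -0.2395] cost 0.631 z 0.0246 n 426
mug top [ 0.5555 -0.0106  0.0783] cost 0.398 z 0.0843 n 162
mug scene [ 0.5513 -0.0102 -0.2606] cost 0.736 z 0.0827 n 345
tape top [0.5076 0.2197 0.0417] cost 0.099 z 0.0340 n 528
tape scene [0.5043 0.2181 0.0405] cost 0.375 z 0.0334 n 629
```

```bash
sed -i 's/    amb=P\[:,2\]>=hi/    t=TOP[name]; lab=abs(P[:,2]-t)<.0045\n    if name=="radio": lab|=P[:,2]>t\n    amb=((P[:,2]>.017)\&~lab)/' fit.py
cat >> fit.py <<'E'
TOP=dict(radio=.1,torch=.125,large=.06,small=.052,radio_ch=.0445,torch_ch=.0435,large_ch=.026,small_ch=.0255,mug=.0845,tape=.034)
E
python3 - <<'E'
from fit import *
Ws={n:cloud(np.load(f"pics/{n}0.npz")) for n in("top","scene")}
for k in S:
    for n in Ws:
        q,c,z,m=fit(Ws[n],k); print(k,n,np.round(q,4),"cost %.3f z %.4f n %d"%(c,z,m))
E
```

```text
radio top [ 0.4483 -0.0819  0.2393] cost 0.025 z 0.1005 n 270
radio scene [ 0.4449 -0.0816  0.2521] cost 0.093 z 0.1001 n 356
torch top [ 0.4215 -0.2992 -0.5963] cost 0.174 z 0.1259 n 355
torch scene [ 0.4152 -0.2941 -0.2179] cost 0.267 z 0.1253 n 627
large top [0.4713 0.1195 0.2379] cost 0.023 z 0.0604 n 774
large scene [0.4661 0.1236 0.2462] cost 0.206 z 0.0597 n 763
small top [ 0.4248  0.2725 -0.2498] cost 0.070 z 0.0522 n 364
small scene [ 0.4194  0.2757 -0.2757] cost 0.316 z 0.0517 n 296
radio_ch top [ 0.6316 -0.1199 -0.1339] cost 0.303 z 0.0447 n 207
radio_ch scene [ 0.6313 -0.1223 -0.1408] cost 0.357 z 0.0440 n 415
torch_ch top [ 0.6134 -0.3707 -0.5274] cost 0.491 z 0.0435 n 155
torch_ch scene [ 0.613  -0.3736 -0.7862] cost 0.317 z 0.0431 n 359
large_ch top [ 0.6641  0.1109 -0.1227] cost 0.172 z 0.0260 n 835
large_ch scene [ 0.6623  0.109  -0.124 ] cost 0.252 z 0.0255 n 1028
small_ch top [ 0.5867  0.3603 -0.2351] cost 0.380 z 0.0254 n 382
small_ch scene [ 0.5866  0.358  -0.2373] cost 0.587 z 0.0246 n 365
mug top [ 0.5547 -0.0105  0.6261] cost 0.255 z 0.0848 n 132
mug scene [ 0.5524 -0.0117  0.7682] cost 0.517 z 0.0840 n 230
tape top [0.5078 0.22   0.0418] cost 0.069 z 0.0340 n 454
tape scene [0.5041 0.2188 0.0411] cost 0.243 z 0.0337 n 488
```

```bash
python3 - <<'E'
from fit import *
Ws={n:cloud(np.load(f"pics/{n}0.npz")) for n in("top","scene")}
for k in ["radio","torch","large","small","tape","radio_ch","torch_ch","mug"]:
    for n in Ws:
        P=Ws[n].reshape(-1,3);P=P[np.isfinite(P[:,0])];g=S[k][0]
        P=P[(np.hypot(P[:,0]-g[0],P[:,1]-g[1])<.07)&(abs(P[:,2]-TOP[k])<(.004))]
        # drop isolated
        from scipy.spatial import cKDTree
        d=cKDTree(P[:,:2]);c=np.array([len(x) for x in d.query_ball_point(P[:,:2],.006)]);P=P[c>4]
        if k in("torch","torch_ch","mug"):
            (a,r)=cv2.minEnclosingCircle(P[:,:2].astype(np.float32)*1000);print(k,n,np.round(a,1),round(r,1))
        else:
            a,w,t=cv2.minAreaRect(P[:,:2].astype(np.float32)*1000);print(k,n,np.round(a,1),np.round(w,1),round(t,1))
E
```

```text
radio top [447.9 -81.3] [32.8 55.4] 13.3
radio scene [448.5 -84.7] [33.3 55.2] 14.3
torch top [ 421.8 -294.5] 27.7
torch scene [ 421.8 -295.7] 28.5
large top [470.9 118.4] [91.5 64. ] 13.5
large scene [470.6 115. ] [91.8 64.9] 13.7
small top [424.9 269.8] [45.2 65.5] 74.7
small scene [424.5 267.2] [45.9 67.2] 77.9
tape top [506.7 217.7] [60.8 59.3] 3.0
tape scene [492.6 218.5] [ 68.7 102. ] 75.0
radio_ch top [ 631.4 -119.8] [84.2 62.6] 82.2
radio_ch scene [ 630.5 -122. ] [86.  64.2] 82.9
torch_ch top [ 614.5 -371.8] 38.2
torch_ch scene [ 612.5 -373.2] 37.9
mug top [554.1 -10.5] 37.1
mug scene [553.9 -13.6] 37.6
```

```bash
cat > r.py <<'E'
from station import bot, hand, kin, sensors, vision, spotter
import numpy as np, cv2
from scipy.spatial.transform import Rotation as Ro
def ori(a):
    x=np.array([np.cos(a),np.sin(a),0]);y=np.array([0,0,-1.]);return Ro.from_matrix(np.c_[x,y,np.cross(x,y)]).as_rotvec()
OFF=.002 # grasp point behind tcp
def tcp(x,y,zg): return np.array([x,y,zg-OFF])
def st(msg=""):
    s=sensors.sense();print(msg,"t%.1f"%s["clock"],np.round(s["position"],4),"F",np.round(s["wrist_force"],1),"gap %.3f"%s["finger_gap"],"j6 %.2f"%s["joints"][5]);return s
def line(p,v=.15,o=None): bot.move_straight(p,v=v,orientation=o)
def lower(x,y,z0,z1,fmax=12,step=.002,v=.03):
    """step down until support force; returns z"""
    f0=sensors.sense()["wrist_force"];z=z0
    while z>z1+1e-6:
        z=max(z-step,z1);line(tcp(x,y,z),v=v)
        f=sensors.sense()["wrist_force"]-f0
        if f[2]>fmax or np.hypot(f[0],f[1])>fmax: print("contact z",round(z,4),np.round(f,1));break
    else: print("reached",round(z,4),np.round(f,1))
    return z
def snap(tag):
    for n in("top","scene"):
        f=vision.grab_frame(n);cv2.imwrite(f"pics/{n}_{tag}.png",f["img"][:,:,::-1]);np.savez(f"pics/{n}_{tag}.npz",**f)
E
python3 - <<'E'
from r import *
d=np.deg2rad
for k,(x,y,z,a) in dict(radio=(.4482,-.083,.08,13.7),rch=(.631,-.1209,.09,-7.5),rhi=(.631,-.1209,.24,-7.5),torch=(.4218,-.295,.106,0),tch=(.6133,-.3723,.116,0),thi=(.6133,-.3723,.24,0),large=(.4708,.1167,.042,103.6),lch=(.6632,.11,.054,82.9),lhi=(.6632,.11,.2,82.9),small=(.4247,.2685,.038,75.5),sch=(.5867,.3592,.05,76.5),shi=(.5867,.3592,.2,76.5)).items():
    for b in(a,a-180 if a>0 else a+180):
        q=kin.ik(tcp(x,y,z),ori(d(b)));print(k,b,None if q is None else np.round(q,2))
E
```

```text
radio 13.7 [-0.18  0.06 -0.5   1.02  0.    1.15]
radio -166.3 [-0.18  0.06 -0.5   1.02  0.   -1.99]
rch -7.5 [-0.19  0.39 -0.05  1.13 -0.    1.51]
rch 172.5 [-0.19  0.39 -0.05  1.13  0.   -1.63]
rhi -7.5 [-0.19  0.36  0.23  1.45 -0.    1.51]
rhi 172.5 [-0.19  0.36  0.23  1.45  0.   -1.63]
torch 0 [-0.61  0.15 -0.33  1.09  0.    0.96]
torch 180 [-0.61  0.15 -0.33  1.09  0.   -2.18]
tch 0 [-0.55  0.52  0.2   1.26  0.    1.03]
tch 180 [-0.55  0.52  0.2   1.26  0.   -2.12]
thi 0 [-0.55  0.52  0.47  1.53  0.    1.03]
thi 180 [-0.55  0.52  0.47  1.53  0.   -2.12]
large 103.6 [ 0.24  0.14 -0.49  0.94  0.    0.01]
large -76.4 [ 0.24  0.14 -0.49  0.94  0.   -3.14]
lch 82.9 [ 0.16  0.46 -0.03  1.08  0.    0.29]
lch -97.1 [ 0.16  0.46 -0.03  1.08  0.   -2.85]
lhi 82.9 [0.16 0.41 0.23 1.38 0.   0.29]
lhi -97.1 [ 0.16  0.41  0.23  1.38  0.   -2.85]
small 75.5 [ 0.56  0.17 -0.46  0.93  0.    0.82]
small -104.5 [ 0.56  0.17 -0.46  0.93  0.   -2.32]
sch 76.5 [0.55 0.49 0.01 1.09 0.   0.78]
sch -103.5 [ 0.55  0.49  0.01  1.09  0.   -2.36]
shi 76.5 [0.55 0.45 0.28 1.4  0.   0.78]
shi -103.5 [ 0.55  0.45  0.28  1.4   0.   -2.36]
```

```bash
python3 - <<'E'
from r import *
a=np.deg2rad(13.7);x,y=.4482,-.083
bot.reach(tcp(x,y,.24),ori(a)); st("above")
line(tcp(x,y,.08),v=.12); st("at")
hand.grip(0.0,squeeze=45); st("gripped")
line(tcp(x,y,.10),v=.08); s=st("lift20")
snap("r1")
line(tcp(x,y,.23),v=.15); st("up")
E
```

```text
above t2.8 [ 0.4482 -0.0837  0.238 ] F [-0.5 -0.3 -0.8] gap 0.998 j6 1.15
at t4.3 [ 0.4487 -0.0831  0.0787] F [ 0.1  0.1 -0.2] gap 0.997 j6 1.15
gripped t4.8 [ 0.4483 -0.0831  0.0783] F [-1.4  0.   2.5] gap 0.393 j6 1.15
lift20 t5.2 [ 0.4484 -0.083   0.0981] F [ 0.6  0.2 -2.7] gap 0.393 j6 1.15
up t6.3 [ 0.4478 -0.0829  0.227 ] F [-0.2  0.5 -2.7] gap 0.391 j6 1.15
```

View pics/scene_r1.png

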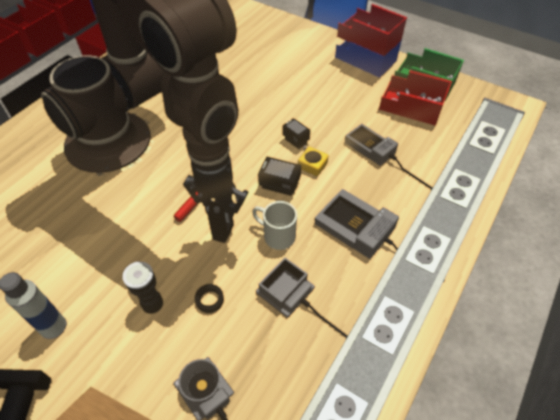

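The radio hangs upright between the jaws at about (220,220). The lifted weight is 2.6 N and the gap is 33 mm, both as expected. Next I place it.

```bash
python3 - <<'E'
from r import *
a=np.deg2rad(-7.5);x,y=.631,-.1209
line(tcp(x,y,.23),v=.15,o=ori(a)); st("above")
line(tcp(x,y,.130),v=.12); st()
z=lower(x,y,.130,.0885,fmax=6); st("down")
snap("r2")
E
```

```text
above t7.7 [ 0.6306 -0.1208  0.2281] F [-0.1  0.4 -2.7] gap 0.389 j6 1.51
 t8.7 [ 0.6315 -0.121   0.129 ] F [-0.2  1.  -1.9] gap 0.390 j6 1.51
contact z 0.09 [-4.  -0.4 12.6]
down t13.7 [ 0.6312 -0.121   0.0903] F [-4.2  0.6 10.7] gap 0.394 j6 1.51
```

View pics/scene_r2.png

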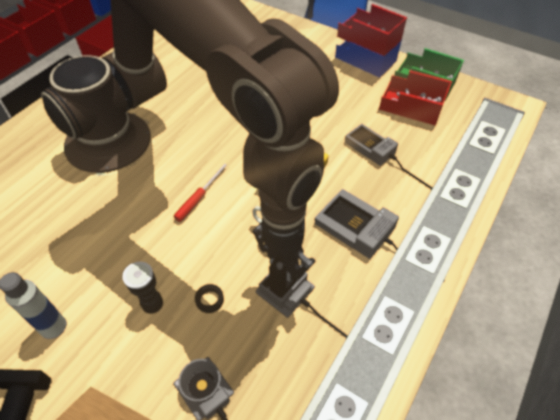

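```bash
python3 - <<'E'
from r import *
x,y=.631,-.1209
bot.dwell(.3);st("dwell")
for z in(.089,.088,.087,.086):
    line(tcp(x,y,z),v=.02);bot.dwell(.1);s=st(str(z))
    if s["wrist_force"][2]>18: break
E
```

```text
dwell t14.1 [ 0.6312 -0.1209  0.0903] F [-3.3  0.7 10.5] gap 0.395 j6 1.51
0.089 t14.5 [ 0.6312 -0.1209  0.0902] F [-6.2  1.5 16.6] gap 0.393 j6 1.51
0.088 t14.8 [ 0.6312 -0.1209  0.0902] F [-7.3  1.4 21.2] gap 0.397 j6 1.51
```

```bash
python3 - <<'E'
from r import *
x,y=.631,-.1209
line(tcp(x,y,.090),v=.02);bot.dwell(.1);st("up")
for dx in(-.001,-.002,-.003):
    line(tcp(x+dx,y,.089),v=.02);bot.dwell(.1);s=st(str(dx))
E
python3 - <<'E'
import sys;sys.path.insert(0,'.')
from h import *
f=np.load("pics/top_r2.npz") if 0 else np.load("pics/scene_r2.npz")
im=f["img"][200:340,220:360,::-1];cv2.imwrite("pics/crop_r2.png",cv2.resize(im,(560,560),interpolation=cv2.INTER_CUBIC))
E
```

```text
up t15.2 [ 0.6314 -0.121   0.0903] F [-4.7  0.7 12. ] gap 0.394 j6 1.51
-0.001 t15.5 [ 0.6312 -0.1209  0.0902] F [-3.7  1.5 15.2] gap 0.388 j6 1.51
-0.002 t15.9 [ 0.6311 -0.121   0.0903] F [-0.5  1.5 14.3] gap 0.391 j6 1.51
-0.003 t16.2 [ 0.6309 -0.1209  0.0903] F [ 2.3  1.7 13.4] gap 0.395 j6 1.51
```

View pics/crop_r2.png

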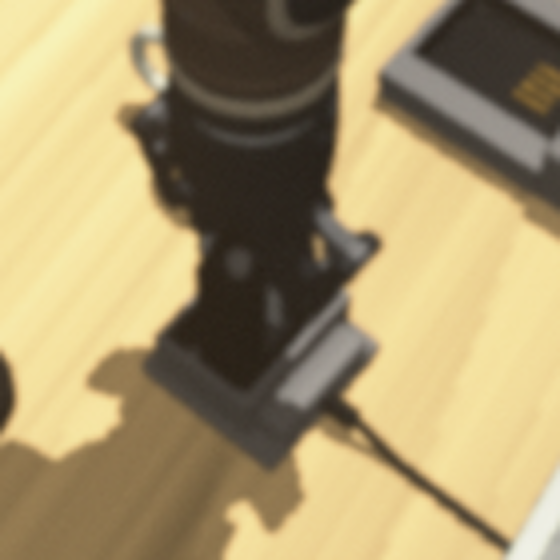

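```bash
python3 - <<'E'
from r import *
x,y=.6297,-.1209
line(tcp(x,y,.0915),v=.02);bot.dwell(.1);st("unload")
hand.grip(0.6);st("open")
bot.dwell(.2)
line(tcp(x,y,.20),v=.12);st("up")
bot.reach(tcp(.45,-.2,.26),ori(0)); 
snap("r3")
from fit import *
Ws={n:cloud(np.load(f"pics/{n}_r3.npz")) for n in("top","scene")}
for n in Ws:
    P=Ws[n].reshape(-1,3);P=P[np.isfinite(P[:,0])]
    P=P[(np.hypot(P[:,0]-.631,P[:,1]+.121)<.06)&(P[:,2]>.09)]
    Q=P[abs(P[:,2]-np.median(P[:,2]))<.004]
    print(n,len(P),np.percentile(P[:,2],[10,50,90]),cv2.minAreaRect(Q[:,:2].astype(np.float32)*1000))
    A=np.c_[Q[:,:2]-Q[:,:2].mean(0),np.ones(len(Q))];print(np.linalg.lstsq(A,Q[:,2],rcond=None)[0])
f=np.load("pics/scene_r3.npz");im=f["img"][200:340,220:360,::-1];cv2.imwrite("pics/crop_r3.png",cv2.resize(im,(560,560),interpolation=cv2.INTER_CUBIC))
E
```

```text
unload t16.6 [ 0.6304 -0.1209  0.0903] F [0.6 0.7 5.3] gap 0.391 j6 1.51
open t16.9 [ 0.6293 -0.1209  0.0888] F [ 0.3  0.1 -0.9] gap 0.598 j6 1.51
up t18.2 [ 0.6293 -0.1208  0.1971] F [-0.7  0.9 -0.7] gap 0.597 j6 1.51
top 311 [0.10498772 0.11194182 0.1212525 ] ((630.0674438476562, -118.70616149902344), (55.44301986694336, 33.74225616455078), 82.8221206665039)
[0.00283005 0.00478903 0.1117272 ]
scene 589 [0.09750376 0.11112409 0.12213911] ((630.8212890625, -121.93684387207031), (55.88136672973633, 33.53263854980469), 83.1175308227539)
[-0.01714511  0.00944711  0.11125769]
```

View pics/crop_r3.png

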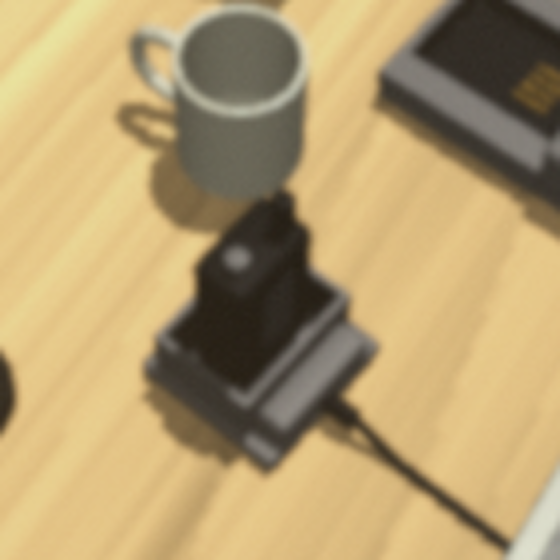

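The crop shows the radio standing upright and level in its cup. After the bench-plane depth correction its top is 10.0 mm above where it stood on the bench, so it is on the pocket floor. The torch is next.

```bash
python3 - <<'E'
from r import *
hand.grip(1.0)
x,y=.4218,-.295
bot.reach(tcp(x,y,.26),ori(0)); st("above")
line(tcp(x,y,.104),v=.12); st("at")
hand.grip(0.0,squeeze=45); st("gripped")
line(tcp(x,y,.25),v=.15); st("up")
x,y=.6133,-.3723
line(tcp(x,y,.25),v=.15); st("above ch")
line(tcp(x,y,.15),v=.12); st()
z=lower(x,y,.15,.112,fmax=6); bot.dwell(.2);st("down")
snap("t2")
E
```

```text
above t20.1 [ 0.4214 -0.2957  0.2579] F [-1.   0.9 -0.5] gap 0.999 j6 0.96
at t21.5 [ 0.4222 -0.2953  0.1028] F [-0.5 -0.   0.7] gap 1.005 j6 0.96
gripped t21.9 [ 0.422  -0.2952  0.1027] F [-0.9  0.8  5.4] gap 0.621 j6 0.96
up t23.0 [ 0.4215 -0.2947  0.2469] F [-0.9 -0.2 -1.9] gap 0.616 j6 0.96
above ch t24.6 [ 0.613  -0.3722  0.2482] F [ 0.3  0.  -2. ] gap 0.612 j6 1.03
 t25.6 [ 0.6137 -0.3725  0.1492] F [-0.8 -0.1 -1.3] gap 0.617 j6 1.03
contact z 0.112 [-3.6  1.3 12.2]
down t30.5 [ 0.6135 -0.3727  0.1127] F [-4.9  1.5 11.3] gap 0.619 j6 1.03
```

View pics/scene_t2.png

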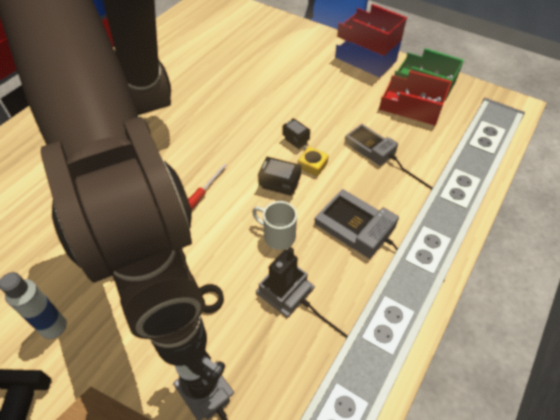

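Floor contact came exactly 10 mm above the grasp height, so the torch is on its pocket floor. I release it and check.

```bash
python3 - <<'E'
from r import *
x,y=.6125,-.3723
line(tcp(x,y,.1145),v=.02);bot.dwell(.1);st("unload")
hand.grip(0.85);st("open")
line(tcp(x,y,.22),v=.12);st("up")
hand.grip(1.0)
bot.reach(tcp(.42,-.1,.26),ori(np.deg2rad(60))); st()
snap("t3")
from fit import *
for n in("top","scene"):
    P=cloud(np.load(f"pics/{n}_t3.npz")).reshape(-1,3);P=P[np.isfinite(P[:,0])]
    P=P[(np.hypot(P[:,0]-.6133,P[:,1]+.3723)<.05)&(abs(P[:,2]-.137)<.005)]
    A=np.c_[P[:,:2]-P[:,:2].mean(0),np.ones(len(P))]
    print(n,len(P),np.median(P[:,2]),cv2.minEnclosingCircle(P[:,:2].astype(np.float32)*1000),np.linalg.lstsq(A,P[:,2],rcond=None)[0])
f=np.load("pics/scene_t3.npz");im=f["img"][300:420,140:280,::-1];cv2.imwrite("pics/crop_t3.png",cv2.resize(im,(560,480),interpolation=cv2.INTER_CUBIC))
E
```

```text
unload t31.0 [ 0.6125 -0.3724  0.1127] F [-2.   0.7  4.2] gap 0.611 j6 1.02
open t31.3 [ 0.6125 -0.3722  0.112 ] F [ 0.6 -0.1 -0.2] gap 0.848 j6 1.02
up t32.4 [ 0.6123 -0.3722  0.2171] F [-0.1  0.2  0.5] gap 0.852 j6 1.02
 t33.9 [ 0.4207 -0.1004  0.2581] F [0.2 0.2 0.8] gap 1.001 j6 0.29
top 346 0.13618100695065272 ((611.9838256835938, -371.076416015625), 27.791717529296875) [ 0.01021624 -0.0046372   0.1362352 ]
scene 873 0.1354001158444863 ((611.3480834960938, -373.29022216796875), 27.57843017578125) [-0.00146347  0.00855048  0.13537253]
```

View pics/crop_t3.png

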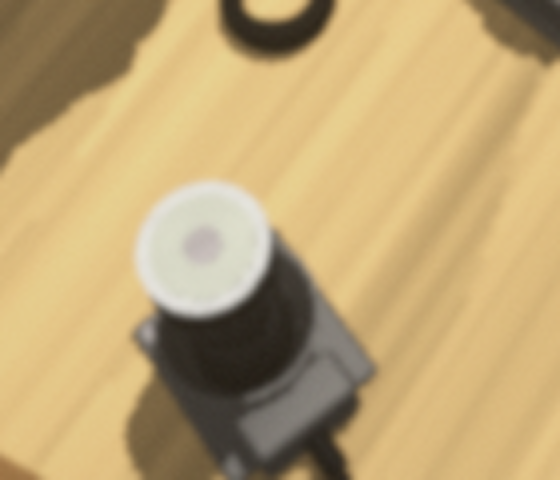

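The torch stands upright in its cup, with the head centred and the lens level. Its height gain is also about 10 mm. The large battery is next.

```bash
python3 - <<'E'
from r import *
d=np.deg2rad
x,y=.4708,.1167
bot.reach(tcp(x,y,.2),ori(d(103.6))); st("above")
line(tcp(x,y,.042),v=.10); st("at")
hand.grip(0.0,squeeze=70); s=st("gripped")
line(tcp(x,y,.19),v=.15); st("up")
x,y=.6627,.1100
line(tcp(x,y,.19),v=.15,o=ori(d(82.9))); st("above ch")
line(tcp(x,y,.085),v=.12); st()
z=lower(x,y,.085,.052,fmax=6); bot.dwell(.2);st("down")
snap("l2")
E
```

```text
above t34.9 [0.471  0.116  0.1982] F [ 0.4 -0.6 -0.1] gap 1.002 j6 0.01
at t36.7 [0.4712 0.1168 0.0406] F [ 0.1 -0.6 -0. ] gap 0.999 j6 0.01
gripped t37.0 [0.4713 0.117  0.0408] F [-0.8  1.1  5.8] gap 0.736 j6 0.01
up t38.1 [0.4701 0.1165 0.1868] F [-0.1 -0.2 -4.6] gap 0.740 j6 0.01
above ch t39.6 [0.6623 0.11   0.188 ] F [-0.4  0.1 -5. ] gap 0.743 j6 0.29
 t40.6 [0.6633 0.1101 0.0841] F [ 0.3 -0.1 -4.4] gap 0.739 j6 0.29
contact z 0.053 [-5.2 -0.9  9.2]
down t44.8 [0.6627 0.11   0.0529] F [-5.1 -0.5  5.8] gap 0.740 j6 0.29
```

View pics/scene_l2.png

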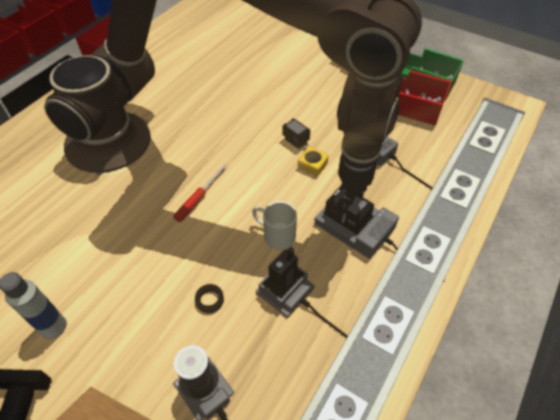

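The large battery is in its well at about (350,210). The TCP is at 52.9 mm against an expected 52.8, so it is on the floor. I release it and check.

```bash
python3 - <<'E'
from r import *
d=np.deg2rad
x,y=.6617,.1100
line(tcp(x,y,.055),v=.02);bot.dwell(.1);st("unload")
hand.grip(0.92);st("open")
line(tcp(x,y,.2),v=.12);st("up")
hand.grip(1.0)
bot.reach(tcp(.4247,.2685,.25),ori(d(75.5))); st()
bot.reach(tcp(.35,.1,.25),ori(d(75.5)));
snap("l3")
from fit import *
for n in("top","scene"):
    P=cloud(np.load(f"pics/{n}_l3.npz")).reshape(-1,3);P=P[np.isfinite(P[:,0])]
    Q=P
    P=P[(np.hypot(P[:,0]-.6632,P[:,1]-.11)<.07)&(abs(P[:,2]-.073)<.005)]
    A=np.c_[P[:,:2]-P[:,:2].mean(0),np.ones(len(P))]
    print(n,len(P),np.median(P[:,2]),cv2.minAreaRect(P[:,:2].astype(np.float32)*1000),np.linalg.lstsq(A,P[:,2],rcond=None)[0])
    P=Q[(np.hypot(Q[:,0]-.4247,Q[:,1]-.2685)<.05)&(abs(Q[:,2]-.052)<.004)]
    print("small",len(P),cv2.minAreaRect(P[:,:2].astype(np.float32)*1000))
f=np.load("pics/scene_l3.npz");im=f["img"][150:290,280:420,::-1];cv2.imwrite("pics/crop_l3.png",cv2.resize(im,(560,560),interpolation=cv2.INTER_CUBIC))
E
```

```text
unload t45.2 [0.6617 0.11   0.0529] F [-1.1 -0.5 -2.3] gap 0.740 j6 0.29
open t45.5 [0.6621 0.1101 0.0535] F [ 0.6 -0.4 -0.2] gap 0.919 j6 0.29
up t46.9 [0.6613 0.1099 0.197 ] F [ 0.2 -0.5 -0.1] gap 0.916 j6 0.29
 t48.3 [0.4254 0.2683 0.2479] F [ 0.2 -0.3  0.4] gap 1.002 j6 0.82
top 764 0.07269663696043815 ((661.348876953125, 110.30289459228516), (63.94731521606445, 91.96723175048828), 82.78678131103516) [-0.00268306  0.00530504  0.07270859]
small 358 ((424.9053649902344, 270.4739685058594), (42.869468688964844, 65.90091705322266), 77.53072357177734)
scene 919 0.07191740686106074 ((660.4815063476562, 106.15096282958984), (65.60645294189453, 92.23390197753906), 83.42154693603516) [0.00086047 0.00540066 0.071901  ]
small 293 ((424.093505859375, 266.64251708984375), (46.03852844238281, 66.27438354492188), 75.23139953613281)
```

View pics/crop_l3.png

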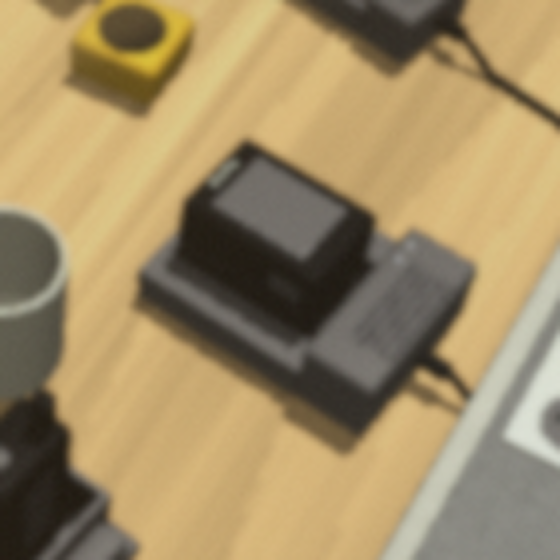

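The large battery sits flat and square in its well, 12 mm up and level. The small battery is next.

```bash
python3 - <<'E'
from r import *
d=np.deg2rad
x,y=.4247,.2685
bot.reach(tcp(x,y,.2),ori(d(75.8))); st("above")
line(tcp(x,y,.038),v=.10); st("at")
hand.grip(0.0,squeeze=50); s=st("gripped")
line(tcp(x,y,.19),v=.15); st("up")
x,y=.5860,.3592
line(tcp(x,y,.19),v=.15,o=ori(d(76.4))); st("above ch")
line(tcp(x,y,.080),v=.12); st()
z=lower(x,y,.080,.048,fmax=6); bot.dwell(.2);st("down")
snap("s2")
E
```

```text
above t49.9 [0.4243 0.2683 0.1979] F [-0.4  0.3 -0.2] gap 1.002 j6 0.81
at t51.7 [0.4251 0.2688 0.0366] F [ 0.4 -0.7 -0.1] gap 1.000 j6 0.81
gripped t52.1 [0.4251 0.2688 0.0364] F [0.4 0.1 4.2] gap 0.508 j6 0.81
up t53.3 [0.4242 0.2682 0.1869] F [ 0.5  0.4 -3. ] gap 0.509 j6 0.81
above ch t54.7 [0.5856 0.359  0.188 ] F [ 0.6 -0.3 -2.2] gap 0.510 j6 0.79
 t55.8 [0.5865 0.3595 0.0791] F [ 0.4 -0.4 -1.1] gap 0.512 j6 0.79
contact z 0.048 [-3.8 -2.1 12.7]
down t60.0 [0.5864 0.3594 0.0485] F [-2.9 -1.  11.2] gap 0.506 j6 0.79
```

View pics/scene_s2.png

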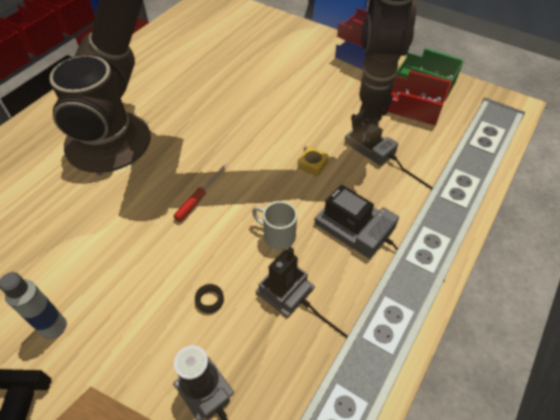

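The small battery is in its well at about (368,140). Its TCP is at 48.5 mm against an expected 48.4, so it is on the floor. I release it and do the full final check.

```bash
python3 - <<'E'
from r import *
d=np.deg2rad
x,y=.5855,.3592
line(tcp(x,y,.0502),v=.02);bot.dwell(.1);st("unload")
hand.grip(0.8);st("open")
line(tcp(x,y,.2),v=.12);st("up")
bot.reach(tcp(.30,.1,.28),ori(d(75.5)));bot.dwell(.5);st("home")
snap("f")
from fit import *
def rep(tag,k,cx,cy,z,r=.05):
  for n in("top","scene"):
    P=cloud(np.load(f"pics/{n}_{tag}.npz")).reshape(-1,3);P=P[np.isfinite(P[:,0])]
    P=P[(np.hypot(P[:,0]-cx,P[:,1]-cy)<r)&(abs(P[:,2]-z)<.0045)]
    A=np.c_[P[:,:2]-P[:,:2].mean(0),np.ones(len(P))];c=np.linalg.lstsq(A,P[:,2],rcond=None)[0]
    b=cv2.minAreaRect(P[:,:2].astype(np.float32)*1000)
    print(k,tag,n,len(P),"z %.4f"%np.median(P[:,2]),np.round(b[0],1),np.round(b[1],1),round(b[2],1),"slope",np.round(c[:2],3))
rep("f","small",.586,.359,.064);rep("f","large",.6617,.11,.073,.06);rep("f","radio",.63,-.121,.111);rep("f","torch",.6125,-.3723,.136)
for t in("f","0"):
    if t=="0":
        import shutil
        for n in("top","scene"): shutil.copy(f"pics/{n}0.npz",f"pics/{n}_0.npz")
    rep(t,"mug",.5545,-.012,.0845);rep(t,"tape",.507,.219,.034,.042)
f=np.load("pics/scene_f.npz");im=f["img"][100:380,160:440,::-1];cv2.imwrite("pics/crop_f.png",cv2.resize(im,(600,600),interpolation=cv2.INTER_CUBIC))
E
```

```text
unload t60.4 [0.5855 0.3593 0.0485] F [-2.1 -0.3  4.1] gap 0.506 j6 0.79
open t60.8 [0.5854 0.3591 0.0479] F [-0.4 -0.3 -0.5] gap 0.805 j6 0.79
up t62.2 [0.5852 0.359  0.197 ] F [ 1.   0.4 -0.3] gap 0.797 j6 0.79
home t64.2 [0.3001 0.1001 0.2779] F [-0.5 -0.2 -0.3] gap 0.798 j6 0.57
small f top 359 z 0.0641 [584.8 359.2] [43.9 65.8] 76.1 slope [-0.001  0.018]
small f scene 304 z 0.0638 [584.1 355.6] [46.3 66.8] 75.1 slope [-0.001  0.005]
large f top 750 z 0.0726 [661.2 110.7] [63.9 92. ] 82.8 slope [-0.005  0.003]
large f scene 911 z 0.0720 [660.5 107.4] [65.5 91.8] 82.8 slope [-0.     0.001]
radio f top 215 z 0.1115 [ 630.4 -118.7] [55.7 34.2] 82.2 slope [-0.005 -0.012]
radio f scene 356 z 0.1113 [ 630.7 -121.8] [55.8 33.2] 82.2 slope [-0.019  0.013]
torch f top 349 z 0.1361 [ 612.1 -371.6] [54.4 51.6] 89.9 slope [-0.001  0.008]
torch f scene 880 z 0.1353 [ 611.2 -374.1] [53.6 53.7] 8.6 slope [0.    0.007]
mug f top 130 z 0.0852 [553.8 -10.3] [70.5 71.2] 89.5 slope [0.007 0.003]
mug f scene 214 z 0.0839 [554.7 -13.8] [71.1 73.4] 33.5 slope [-0.002 -0.002]
tape f top 431 z 0.0342 [507.1 217.7] [60.2 59.5] 3.4 slope [-0.001 -0.   ]
tape f scene 405 z 0.0335 [507.  215.2] [59.7 61.2] 89.9 slope [-0.009  0.002]
mug 0 top 130 z 0.0848 [553.7 -10.3] [70.6 71.4] 89.4 slope [-0.     0.002]
mug 0 scene 212 z 0.0839 [554.5 -13.6] [71.1 74.5] 33.5 slope [0.    0.002]
tape 0 top 438 z 0.0340 [506.4 217.4] [62.  59.3] 3.8 slope [0.007 0.004]
tape 0 scene 410 z 0.0337 [507.9 214.9] [61.1 61.6] 0.9 slope [-0.011  0.006]
```

View pics/crop_f.png

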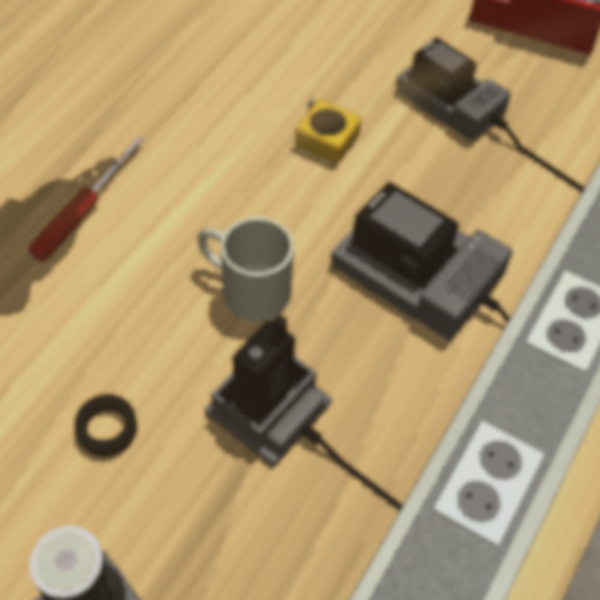

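The final crop shows all four items seated, level and upright. The mug and tape measure are where they started, and the arm is clear.

```bash
python3 -c "
from station import hand_in
print(hand_in())"
```

```text
the job is handed in; nothing more can be done
None
```

I put the radio, torch, large battery and small battery on their chargers, in that order. Each was lowered until it touched the charger floor, then unloaded and released. The job was handed in at about 64 s of the 144 s allowed.

**Last camera checks:**
- **Seating:** each item sits about 10 or 12 mm higher than it did on the bench, which matches its charger floor.
- **Level:** the measured tilts are within about 1.4°, which is the noise of the measurement.
- **Bystanders:** the mug and tape measure are within 1 mm of where they started.
- **Arm:** it was parked clear of everything before hand-in.

**Checks that disagreed:**
- **Radio height:** it touched down about 2 mm higher on the arm's reading than I expected. I pressed a little further, to about 21 N, and then shifted the arm up to 3 mm in x. The radio did not move, and the corrected camera height agrees with it being on the floor.
- **Cameras:** the two cameras differ by about 2 to 4 mm in y, so I used their average.

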